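# Build up the stylus case column in its stand

### The job

Stack up the closed cases in the case stand. Without lifting them, slide the lower case along its bay until it is fully home against the side stop, then slide the upper case off the ledge onto it, flush against both the side stop and the back stop. Last, set the small clear parts box on top, centred and square with its length along the cases, and leave everything else where it is.

Things in the scene. Friction and masses are not known exactly. Their poses are not given: they have to be found in the camera images.
- case_stand: Aluminium case stand fixed on the granite. Origin: on the granite (z = 0), centre of the column's place; x from ledge to back stop, y to the side stop, z up. In mm: ledge block x -100 to -30, y -85 to 46, top at z 21. Bay behind it x -30 to 30, floor is the granite, -y end open. Low screw flanges (9 high) outside the two walls.
- back_stop (a point): Middle of the back stop's face, at its top edge: x 30, y 0, z 34 mm from the stand's origin, same axes. The wall is 10 mm thick, 34 mm high, and runs from y -46 to +56 mm of the stand.
- side_stop (a point): Point on the side stop's face, at its top edge: x -30, y 46, z 34 mm from the stand's origin, same axes. The straight wall is 10 mm thick, 34 mm high, and runs beside ledge and bay from x -100 to +40 mm of the stand.
- lower_case: Closed flat case, grey tray, clear lid, 56 (x) x 92 (y) x 18 (z) mm, 70 g. Origin: centre of underside; y along its length. Starts on the granite in the bay (4 mm play between ledge and back stop), lengthwise along the stand's y, partly out of the open end. Fully home it touches the side stop, its centre at y = 0 of the stand.
- upper_case: Closed flat case, grey tray, clear lid, 56 (x) x 92 (y) x 18 (z) mm, 70 g. Origin: centre of underside; y along its length. Starts on the ledge, 3 mm higher than the lower case's lid, askew and off the side stop. Home on the column it touches both stops: origin at x = 2, y = 0, z = 18 mm of the stand.
- parts_box: Small closed parts box of milky clear plastic, 44 (x) x 65 (y) x 27 (z) mm, about 40 g. Origin: centre of the underside; y along its length. It starts on the granite to the left of the stand; grasp it across its 44 mm width.
- thermometer: Black desk thermometer with a grey display, 28 x 56 x 32 mm. Bystander.
- offcut: Orange resin offcut, 26 x 60 x 30 mm. Bystander.
- ring_gauge: Steel ring, 72 mm across, 22 mm high. Bystander.
- vee_block: Ground steel vee block, 32 x 50 x 38 mm. Bystander.
- sphere: White ball on a stem with a black round foot, 52 mm across, 79 mm high. Bystander.

How it is judged:
By the outcome, as a careful person would: the job done as asked, in the order asked, and still so for the second after the job is handed in, with the robot touching nothing.
It also fails if it takes over 64 s, if anything falls off the work surface, if the arm or the gripper's body presses on something with over 40 N, if the wrist force passes 120 N, or if a joint passes its speed limit or range.

### The arm

A 6-joint arm with a two-finger parallel gripper is mounted at the origin on a cart in front of the work surface, level with it; the furniture and walls round the work are solid. World frame = base frame: x ahead of the robot, y to its left, z up, the work surface at z = 0. Lengths are in mm, angles in rad, forces in N, time in s.
With the tool pointing down it reaches from about 350 to 975 mm from the base axis. Payload 7.1 kg.
Tool frame: the origin (TCP) lies at the very end of the fingers, on their centre line; the grasp point (between the pads) lies 19 mm behind it; z points along the fingers, y is the line along which they close (so a half turn about z gives the same grasp; the last joint's range is limited). The gripper opens to 88 mm and grips with 3 to 60 N. Pads are 20 mm wide; open, the fingers measure 115 mm over their backs; the gripper's body (75 mm by 178 mm) begins 61 mm behind the grasp point.
Start: joints at [1.169, 0.423, 1.63, -0, 1.089, -0.019], TCP at [233.417, 579.76, 222.675] pointing down, gripper open.
Joint ranges: [-3, 3], [-0.9, 2.11], [0.09, 2.58], [-1.31, 4.45], [0.11, 2.69], [-2.54, 2.54]. Speed limits (rad/s): [2.39, 2.39, 3.01, 3.14, 3.14, 3.14].

### API

Orientations are given as a rotation vector (axis times angle).
In Python, from workcell import ctrl, optics gives the robot as it stands.
- The arm moves only by the shell command python3 -m jog 'ROWS'. ROWS is JSON, a list of rows, each a list of 7 numbers: the shift along the tool's x, y, z in units of 40 mm (1.0 is 40 mm), then the turn, a rotation vector about the tool's x, y, z in units of 6 degrees (1.0 is 6 degrees), then the opening, from 0 (shut) to 1 (fully open). A call has 1 to 20 rows; each row shifts and turns the commanded pose from where the row before left it, along the tool's axes as they then stand; what a row does not reach is not made up. A row lasts 1/10 s, in which the tool goes at most 50 mm and 8.59 degrees, less where a joint would pass 70% of its speed; a pose out of reach is approached as far as the arm can. A call is refused whole if a number of a shift passes 1 or a number of a turn 1, either way. A call with a gripper value outside its range is refused whole. The fingers move at their own pace and stop on an object; the grip force is fixed at half the most. Time passes only in rows, so rows that do not move let the fingers close. It gives the time, the measured TCP pose, the force, the opening and the grip force at its end, in the units of the state.
- ctrl.get_obs(): the state, without advancing time (a new reading comes with each control period).
- optics.get_image(name): name is "side" or "top" or "wrist"; returns the picture (400x640x3 uint8, red, green, blue); there is no depth.
- optics.camera_model(name): a dict with "fov_y" (degrees; the focal length in pixels is half the picture's height over the tangent of half this angle, whatever the lens; pixels are square), "cx", "cy" (the principal point, pixels), "view" (4x4, takes a point from world to camera coordinates); the wrist camera has in their place "hand_eye" (4x4, takes a point from camera to tool coordinates, whose origin is the TCP and whose axes are the flange's). Camera axes: x right, y up, looking along -z (the intrinsics and any distortion apply to the point x, -y, -z); pixel columns grow to the right and rows downward; lengths in mm; the calibration is good to about 2 mm. The wrist camera is an equidistant fisheye: a pixel r from the principal point sees the ray r / f radians off the axis. A picture is of the moment at which its call begins: read the wrist's pose just before it. camera_model takes no time and is no camera call.
- ctrl.close_job(): hands the job in; it is judged then, once.
Trained networks look in the newest picture that a camera, given by its name, has taken for a name from the list of things; names that differ only in an ending like _2 or _b are one class to them, and where a whole thing is asked for, a point or a joint stands for the part that bears it (a point fixed in the world has none). Each returns a list of dicts, best first, with "conf" (0 to 1); they miss things now and then, are a little off and sometimes report something else, mostly with a low value. They report only what shows in the picture. A call takes as long as a camera call.
- optics.masks_of(target, camera): "pixels" (400x640 bool, what is visible of it) and "extent" ([centre column, centre row, width, height] in pixels, round what is visible of it).
The state is a dict: "t": time; "qpos": joint angles; "qvel": joint speeds; "joint_torque": joint torques, N m; "ee_pos": TCP position; "orientation": TCP orientation; "ft_force": force on the tool from outside, world axes, zero at the start; "moment": the same for the moment, N m; "width": finger opening in mm; "grasp_force": force on a finger pad.
Only numpy, scipy, OpenCV 4.12 (cv2) and the standard library are available. Lean on these libraries where they do the work, as an engineer would, in place of code of your own. Each camera call takes 0.05 s, during which the arm holds its last target. There are 200 camera calls.

## Working session

There is one attempt and no reset: what is moved stays moved. The work goes in short steps, Python scripts to look and compute and a shell command to move; the robot and the scene stay as the last step left them, time stands still between calls to the robot, and variables do not carry over. Pictures are saved under pics/ and viewed, at most 10 in all, crops included, and the job is handed in when it is done.

```bash
ls; mkdir -p pics
python3 - <<'E'
from workcell import ctrl, optics
import cv2, numpy as np
o=ctrl.get_obs(); print(o)
ims=[optics.get_image(n)[:,:,::-1] for n in("top","side")]
cv2.imwrite("pics/a.png",cv2.resize(np.vstack(ims),(480*1,600)) if 0 else ims[0]); cv2.imwrite("pics/b.png",ims[1])
for n in("top","side","wrist"): print(n,optics.camera_model(n))
E
```

```text
pics
{'t': 0.0, 'qpos': array([ 1.16900759e+00,  4.23842806e-01,  1.63068192e+00, -3.34169989e-05,
        1.08861551e+00, -1.89888811e-02]), 'qvel': array([-0.00122727,  0.00176532, -0.00092074,  0.00080324, -0.00104887,
       -0.00023507]), 'joint_torque': array([ 9.97718998e-04, -5.44626188e+01, -2.73663837e+01,  6.43884041e-02,
        2.26863928e-02, -1.44650435e-04]), 'ee_pos': array([233.20867566, 579.25743677, 221.90365487]), 'orientation': array([-5.97555916e-01, -3.08393853e+00,  2.38681919e-03]), 'ft_force': array([0.02186873, 0.01104989, 1.20521952]), 'moment': array([-0.02131821, -0.00085796, -0.00040119]), 'grasp_force': 0.0, 'width': 87.74961917381903}
top {'fov_y': 45.884621089759975, 'cx': 322.069151520498, 'cy': 192.16064287909052, 'view': array([[-1.28198221e-02, -9.99436583e-01, -3.10188422e-02,
        -4.26639416e+00],
       [ 9.91527923e-01, -1.67162787e-02,  1.28813604e-01,
        -5.85259670e+02],
       [-1.29259548e-01, -2.91046807e-02,  9.91183579e-01,
        -1.14655182e+03],
       [ 0.00000000e+00,  0.00000000e+00,  0.00000000e+00,
         1.000000
[... 183 characters left out ...]
02],
       [ 3.29344947e-01,  5.14670071e-01,  7.91610147e-01,
        -2.29819796e+02],
       [-4.15887140e-01, -6.73606277e-01,  6.10976653e-01,
        -1.08605490e+03],
       [ 0.00000000e+00,  0.00000000e+00,  0.00000000e+00,
         1.00000000e+00]])}
wrist {'fov_y': 65.70646984690485, 'cx': 317.1310811698943, 'cy': 194.2156045921191, 'hand_eye': array([[ 3.35796168e-04,  9.70624651e-01,  2.40598576e-01,
         6.42404612e+01],
       [ 9.99999870e-01, -4.18001364e-04,  2.90634735e-04,
        -1.10547549e-01],
       [ 3.82667771e-04,  2.40598447e-01, -9.70624665e-01,
        -1.62318322e+02],
       [ 0.00000000e+00,  0.00000000e+00,  0.00000000e+00,
         1.00000000e+00]])}
```

View pics/a.png

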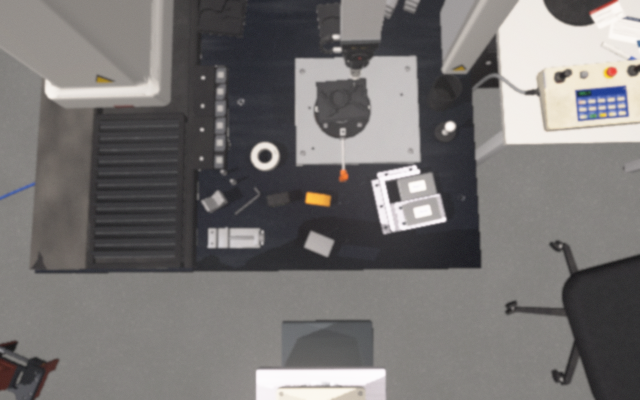

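View pics/b.png

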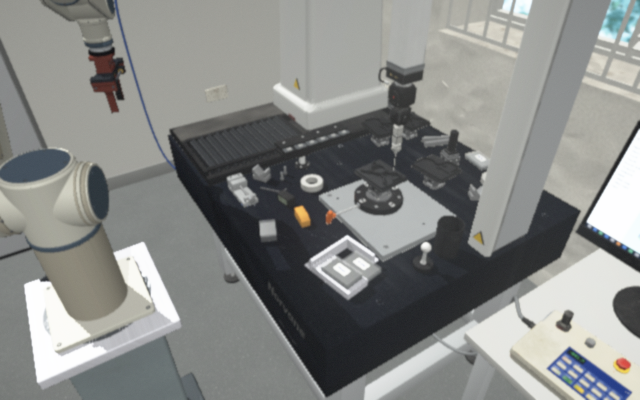

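The top view shows the stand at about (408,200), with the back stop at the top and the side stop on the left. The lower case is near (417,185), the upper case near (422,212), the parts box near (320,243) and the offcut near (318,199).

```bash
cat > h.py <<'E'
from workcell import ctrl, optics
import cv2, numpy as np
from scipy.spatial.transform import Rotation as R
def setup(n,obs=None):
    m=optics.camera_model(n); f=200/np.tan(np.radians(m["fov_y"]/2))
    if n=="wrist":
        o=obs or ctrl.get_obs(); T=np.eye(4); T[:3,:3]=R.from_rotvec(o["orientation"]).as_matrix(); T[:3,3]=o["ee_pos"]
        C=T@m["hand_eye"]
    else: C=np.linalg.inv(m["view"])
    return C,f,m["cx"],m["cy"],n=="wrist"
def ray(cam,uv):
    C,f,cx,cy,fe=cam; uv=np.atleast_2d(np.asarray(uv,float)); a=(uv-[cx,cy])/f
    if fe:
        r=np.linalg.norm(a,axis=1,keepdims=True)+1e-12; a=a/r*np.tan(r)
    d=np.c_[a[:,0],-a[:,1],-np.ones(len(a))]
    return C[:3,3],d@C[:3,:3].T
def unp(cam,uv,z):
    o,d=ray(cam,uv); return (o+d*((z-o[2])/d[:,2])[:,None])[:,:2]
def proj(cam,P):
    C,f,cx,cy,fe=cam; p=(np.atleast_2d(P)-C[:3,3])@C[:3,:3]; a=np.c_[p[:,0],-p[:,1]]/-p[:,2:]
    if fe:
        r=np.linalg.norm(a,axis=1,keepdims=True)+1e-12; a=a/r*np.arctan(r)
    return a*f+[cx,cy]
def rect(cam,mask,z):
    c=max(cv2.findContours(mask.astype(np.uint8),cv2.RETR_EXTERNAL,cv2.CHAIN_APPROX_NONE)[0],key=cv2.contourArea)
    return cv2.minAreaRect(unp(cam,c[:,0,:],z).astype(np.float32))
E
python3 - <<'E'
from h import *
optics.get_image("top"); c=setup("top")
for n,z in [("case_stand",34),("lower_case",18),("upper_case",39),("parts_box",27),("thermometer",32),("offcut",30),("ring_gauge",22),("vee_block",38),("sphere",79)]:
    for r in optics.masks_of(n,"top")[:2]:
        (p,s,a)=rect(c,r["pixels"],z); print(n,round(r["conf"],2),np.round(r["extent"]),np.round(p),np.round(s),round(a))
o=ctrl.get_obs();print(R.from_rotvec(o["orientation"]).as_matrix().round(2))
E
```

```text
case_stand 0.61 [408. 201.  79.  67.] [ 565. -207.] [152. 119.] 10
lower_case 0.6 [420. 189.  40.  25.] [ 598. -253.] [57. 92.] 10
upper_case 0.75 [422. 212.  43.  28.] [ 533. -261.] [58. 93.] 11
parts_box 0.86 [321. 243.  26.  29.] [457.  -4.] [64. 44.] 67
thermometer 0.76 [279. 200.  26.  18.] [569.  98.] [30. 60.] 7
offcut 0.75 [320. 202.  26.  14.] [568.  -2.] [61. 29.] 83
ring_gauge 0.77 [268. 159.  30.  29.] [681. 131.] [73. 74.] 90
vee_block 0.81 [215. 202.  25.  18.] [565. 257.] [37. 53.] 33
sphere 0.88 [443. 132.  21.  22.] [ 723. -316.] [49. 50.] 89
[[-0.93  0.37 -0.  ]
 [ 0.37  0.93 -0.  ]
 [ 0.   -0.   -1.  ]]
```

```bash
python3 -m jog '[[0,0,0,0,0,1,1],[0,0,0,0,0,1,1],[0,0,0,0,0,1,1],[0,0,0,0,0,1,1],[0,0,0,0,0,1,1],[0,0,0,0,0,1,1],[0,0,0,0,0,1,1],[0,0,0,0,0,1,1],[0,0,0,0,0,1,1],[0,0,0,0,0,1,1],[0,0,0,0,0,1,1],[0,0,0,0,0,1,1],[0,0,0,0,0,1,1],[0,0,0,0,0,1,1],[0,0,0,0,0,1,1],[0,0,0,0,0,1,1],[0,0,0,0,0,1,1],[0,0,0,0,0,1,1],[0,0,0,0,0,1,1],[0,0,0,0,0,1,1]]'
python3 -m jog '[[0,0,0,0,0,1,1],[0,0,0,0,0,1,1],[0,0,0,0,0,1,1],[0,0,0,0,0,1,1],[0,0,0,0,0,0.7,1],[0.17,0.5,0,0,0,0,1],[0.17,1,0,0,0,0,1],[0.17,1,0,0,0,0,1],[0.17,1,0,0,0,0,1],[0.17,1,0,0,0,0,1],[0.17,1,0,0,0,0,1],[0.17,1,0,0,0,0,1],[0.17,1,0,0,0,0,1],[0.17,1,0,0,0,0,1],[0.17,1,0,0,0,0,1],[0.17,1,0,0,0,0,1],[0.17,1,0,0,0,0,1],[0.17,1,0,0,0,0,1],[0.17,1,0,0,0,0,1],[0.17,1,0,0,0,0,1]]'
```

```text
t: 2.6
ee_pos: [233.4, 579.8, 222.7]
orientation: [-2.972, -1.018, -0.0]
ft_force: [-0.0, -1.2, 1.2]
width: 87.8
grasp_force: 0.0
t: 4.6
ee_pos: [442.6, 23.1, 218.9]
orientation: [-3.124, -0.284, 0.012]
ft_force: [0.8, -0.1, -1.0]
width: 87.7
grasp_force: 0.0
```

```bash
python3 -m jog '[[0.17,1,0,0,0,0,1],[0.17,1,0,0,0,0,1],[0.17,1,0.2,0,0,0,0.5],[0.17,1,0.2,0,0,0,0],[0.17,1,0.2,0,0,0,0],[0,0.6,0,0,0,0,0],[0,0.3,0,0,0,0,0],[0,0,0,0,0,0,0],[0,0,0,0,0,0,0]]'
python3 - <<'E'
from h import *
c=setup("wrist"); im=optics.get_image("wrist"); cv2.imwrite("pics/w1.png",im[:,:,::-1])
for n,z in [("case_stand",34),("lower_case",18),("upper_case",39),("parts_box",27)]:
    for r in optics.masks_of(n,"wrist")[:2]:
        (p,s,a)=rect(c,r["pixels"],z); print(n,round(r["conf"],2),np.round(r["extent"]),np.round(p,1),np.round(s,1),round(a,1))
E
```

```text
t: 5.5
ee_pos: [518.3, -199.7, 193.4]
orientation: [-3.124, -0.284, 0.013]
ft_force: [0.2, -0.5, 0.1]
width: 35.5
grasp_force: 0.0
case_stand 0.57 [352. 138. 143. 143.] [ 570.5 -227.1] [150.4 152.5] 11.1
lower_case 0.97 [376. 114.  80.  52.] [ 599.7 -252.3] [57.  90.8] 10.2
lower_case 0.75 [100. 101.  42.  25.] [572.3 101.2] [30.5 78.2] 9.7
upper_case 0.92 [377. 174.  88.  54.] [ 535.5 -258.4] [58.7 91.2] 11.4
parts_box 0.82 [154. 196.  57.  56.] [462.5  -7. ] [70.  57.6] 65.8
```

View pics/w1.png

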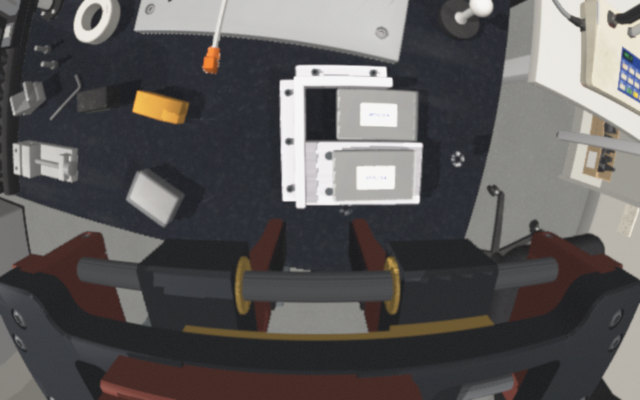

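The wrist view shows the stand's inner corner near (305,88), the ledge corner near (421,205), the lower case at (376,114) and the upper case at (377,174). I'll zoom in to fit the stand.

```bash
python3 -c "
import cv2
im=cv2.imread('pics/w1.png')[55:215,270:430]
cv2.imwrite('pics/w1z.png',cv2.resize(im,(600,600),interpolation=cv2.INTER_CUBIC))"
```

```text
(no output)
```

View pics/w1z.png

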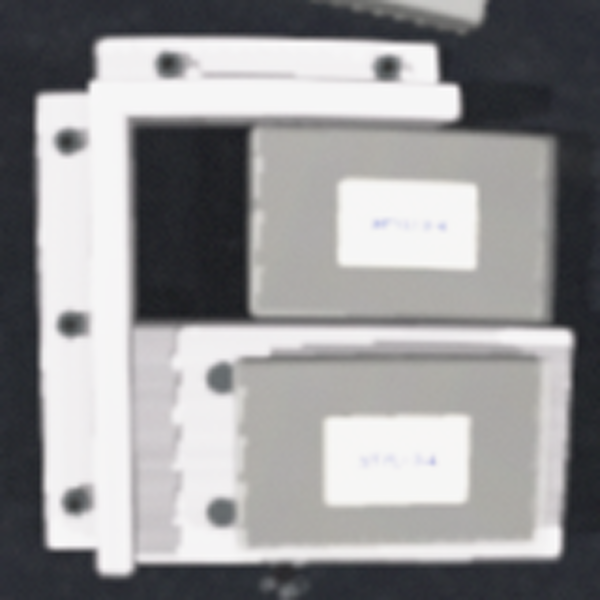

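The zoom shows the stand's wall and ledge corners and both case lids. I'll fit poses to those corners.

```bash
cat > fit.py <<'E'
from h import *
from scipy.optimize import least_squares
def fit(cam,px,P,x0):
    P=np.array(P,float); px=np.array(px,float)
    def w(q): c,s=np.cos(q[2]),np.sin(q[2]); return np.c_[q[0]+c*P[:,0]-s*P[:,1],q[1]+s*P[:,0]+c*P[:,1],P[:,2]]
    r=least_squares(lambda q:(proj(cam,w(q))-px).ravel(),x0,x_scale=[10,10,.1]); return r.x,np.abs(r.fun).max()
E
python3 - <<'E'
from fit import *
c=setup("wrist"); Z=lambda a:np.array(a)/3.75+[270,55]
S,e=fit(c,Z([(132,120),(90,82),(460,86),(460,119),(131,574),(98,574),(573,330),(561,557)]),[(30,46,34),(40,56,34),(40,-46,34),(30,-46,34),(-100,46,34),(-100,56,34),(-30,-85,21),(-100,-85,21)],[565,-207,.17]); print(S,e)
def rel(q): d=q[:2]-S[:2];cc,s=np.cos(S[2]),np.sin(S[2]); return (cc*d[0]+s*d[1]).round(1),(-s*d[0]+cc*d[1]).round(1),np.degrees(q[2]-S[2]).round(1)
for px,z in(([(250,127),(554,137),(554,318),(250,316)],18),([(238,357),(541,355),(533,540),(243,545)],39)):
    q,e=fit(c,Z(px),[(28,46,z),(28,-46,z),(-28,-46,z),(-28,46,z)],[560,-250,.17]); print(q,e,rel(q))
o=ctrl.get_obs(); M=R.from_rotvec(o["orientation"]).as_matrix(); print("tcp",rel(np.r_[o["ee_pos"][:2],np.arctan2(M[1,0],M[0,0])]),o["ee_pos"],o["width"])
E
```

```text
[ 5.93415963e+02 -2.18891653e+02  1.91704910e-01] 1.154763137524185
[ 6.00645720e+02 -2.51917455e+02  1.97180383e-01] 0.6803292428133432 (np.float64(0.8), np.float64(-33.8), np.float64(0.3))
[ 5.36857644e+02 -2.57769222e+02  2.05333518e-01] 3.2023249452040545 (np.float64(-62.9), np.float64(-27.4), np.float64(0.8))
tcp (np.float64(-69.4), np.float64(33.4), np.float64(-0.5)) [ 518.96882532 -199.32962656  193.49071913] 15.229639096569485
```

```bash
python3 -m jog '[[0.43,0.9,0,0,0,-0.08,0],[0.43,0.9,0,0,0,0,0],[0.43,0.9,0,0,0,0,0],[0.43,0.9,1,0,0,0,0],[0,0,1,0,0,0,0],[0,0,1,0,0,0,0],[0,0,1,0,0,0,0],[0,0,0.4,0,0,0,0],[0,0,0.2,0,0,0,0],[0,0,0,0,0,0,0]]'
cat > rel.py <<'E'
from h import *
S=np.array([593.4,-218.9,.1917]); M2=np.array([[np.cos(S[2]),np.sin(S[2])],[-np.sin(S[2]),np.cos(S[2])]])
def rel(p): return M2@(np.asarray(p)[:2]-S[:2])
def show():
    o=ctrl.get_obs(); M=R.from_rotvec(o["orientation"]).as_matrix()
    print("t",o["t"],"rel",rel(o["ee_pos"]).round(1),"z",o["ee_pos"][2].round(1),"yaw",np.degrees(np.arctan2(M[1,0],M[0,0])-S[2]).round(2),"F",(M2@o["ft_force"][:2]).round(1),o["ft_force"][2].round(1),"w",o["width"].round(1),o["grasp_force"])
if __name__=="__main__": show()
E
python3 rel.py
```

```text
t: 6.75
ee_pos: [609.5, -324.3, 12.7]
orientation: [-3.123, -0.298, 0.013]
ft_force: [0.8, 0.4, 1.1]
width: 0.5
grasp_force: 0.0Traceback (most recent call last):
  File "rel.py", line 7, in <module>
    if __name__=="__main__": show()
                             ~~~~^^
  File "rel.py", line 6, in show
    print("t",o["t"],"rel",rel(o["ee_pos"]).round(1),"z",o["ee_pos"][2].round(1),"yaw",np.degrees(np.arctan2(M[1,0],M[0,0])-S[2]).round(2),"F",(M2@o["ft_force"][:2]).round(1),o["ft_force"][2].round(1),"w",o["width"].round(1),o["grasp_force"])
                                                                                                                                                                                                             ^^^^^^^^^^^^^^^^
AttributeError: 'float' object has no attribute 'round'
```

```bash
sed -i 's/o\["width"\].round(1)/round(float(o["width"]),1)/' rel.py; python3 -m jog '[[0.1,0,0.1,0,0,0,0],[0,-0.3,0,0,0,0,0],[0,-0.25,0,0,0,0,0],[0,-0.2,0,0,0,0,0],[0,-0.15,0,0,0,0,0],[0,-0.1,0,0,0,0,0],[0,0,0,0,0,0,0]]'; python3 rel.py;python3 -m jog '[[0,-0.05,0,0,0,0,0],[0,-0.05,0,0,0,0,0],[0,0,0,0,0,0,0]]'; python3 rel.py
```

```text
t: 7.45
ee_pos: [605.5, -283.8, 8.9]
orientation: [-3.123, -0.298, 0.013]
ft_force: [0.2, -0.0, -0.5]
width: 0.6
grasp_force: 0.0
t 7.45 rel [ -0.5 -66. ] z 8.9 yaw -0.07 F [ 0.2 -0.1] -0.5 w 0.6 0.0
t: 7.75
ee_pos: [604.8, -280.6, 8.8]
orientation: [-3.123, -0.297, 0.013]
ft_force: [0.2, 1.2, 1.0]
width: 0.0
grasp_force: 0.0
t 7.75 rel [ -0.6 -62.7] z 8.8 yaw -0.11 F [0.4 1.1] 1.0 w 0.0 0.0
```

```bash
python3 -m jog '[[0,-0.05,0,0,0,0,0],[0,-0.03,0,0,0,0,0]]'; python3 rel.py;python3 -m jog '[[0,-0.03,0,0,0,0,0],[0,-0.03,0,0,0,0,0]]';python3 rel.py
```

```text
t: 7.95
ee_pos: [604.2, -277.4, 8.8]
orientation: [-3.123, -0.297, 0.013]
ft_force: [-0.4, -0.2, -0.1]
width: 0.5
grasp_force: 0.2
t 7.95 rel [ -0.6 -59.5] z 8.8 yaw -0.11 F [-0.4 -0.2] -0.1 w 0.5 0.15979559160768986
t: 8.15
ee_pos: [603.7, -274.9, 8.8]
orientation: [-3.123, -0.297, 0.013]
ft_force: [-0.5, -0.2, -0.6]
width: 0.6
grasp_force: 0.1
t 8.15 rel [ -0.6 -57. ] z 8.8 yaw -0.1 F [-0.5 -0.1] -0.6 w 0.6 0.13935819268226624
```

```bash
python3 -m jog '[[0,-0.03,0,0,0,0,0],[0,-0.03,0,0,0,0,0]]'; python3 rel.py;python3 -m jog '[[0,-0.03,0,0,0,0,0],[0,-0.03,0,0,0,0,0]]';python3 rel.py
python3 - <<'E'
from h import *
c=setup("wrist"); im=optics.get_image("wrist"); cv2.imwrite("pics/w2.png",im[:,:,::-1])
E
```

```text
t: 8.35
ee_pos: [603.3, -272.6, 8.9]
orientation: [-3.123, -0.298, 0.013]
ft_force: [0.0, -0.3, -0.3]
width: 0.7
grasp_force: 0.1
t 8.35 rel [ -0.5 -54.6] z 8.9 yaw -0.1 F [-0.  -0.3] -0.3 w 0.7 0.1399082550778985
t: 8.55
ee_pos: [603.1, -270.9, 9.0]
orientation: [-3.124, -0.298, 0.012]
ft_force: [-0.5, -6.8, 0.6]
width: 0.2
grasp_force: 3.2
t 8.55 rel [ -0.4 -52.9] z 9.0 yaw -0.07 F [-1.8 -6.6] 0.6 w 0.2 3.2481734454631805
```

View pics/w2.png

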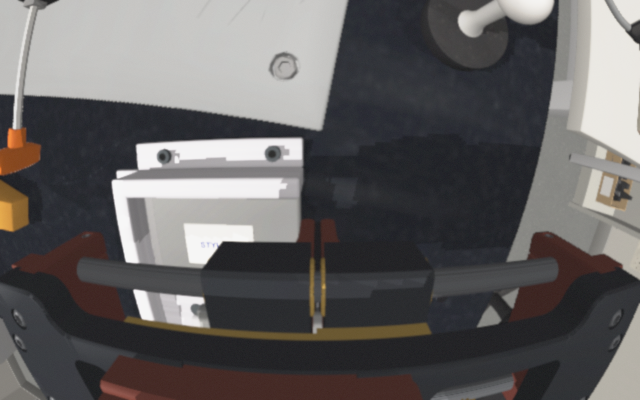

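The wrist view shows the lower case's left end up against the side wall at about (155,200). The force is rising, so I'll press a little more to confirm, then lift away.

```bash
python3 -m jog '[[0,-0.03,0,0,0,0,0],[0,-0.02,0,0,0,0,0],[0,0,0,0,0,0,0]]'; python3 rel.py
```

```text
t: 8.9
ee_pos: [603.4, -270.9, 9.6]
orientation: [-3.127, -0.299, 0.009]
ft_force: [-1.1, -10.9, 0.3]
width: 0.5
grasp_force: 5.2
t 8.9 rel [ -0.1 -52.9] z 9.6 yaw -0.07 F [ -3.1 -10.5] 0.3 w 0.5 5.231630899943411
```

```bash
python3 -m jog '[[0,0.3,0,0,0,0,0],[0,0.8,0,0,0,0,0],[0,0.05,-0.9,0,0,0,0],[-0.5,0,-0.3,0,0,0,0],[-1,0,0,0,0,0,0],[-0.07,0,0,0,0,0,0],[0,0,0.4,0,0,0,0],[0,0,0,0,0,0,0]]'; python3 rel.py
```

```text
t: 9.7
ee_pos: [549.3, -324.9, 38.9]
orientation: [-3.121, -0.297, 0.016]
ft_force: [-0.7, 0.2, -1.4]
width: 0.5
grasp_force: 0.0
t 9.7 rel [-63.5 -95.6] z 38.9 yaw -0.11 F [-0.7  0.3] -1.4 w 0.5 0.0
```

```bash
python3 -m jog '[[0,0,0.27,0,0,0,0],[0,-0.25,0,0,0,0,0],[0,-0.25,0,0,0,0,0],[0,-0.2,0,0,0,0,0],[0,-0.15,0,0,0,0,0],[0,-0.05,0,0,0,0,0],[0,-0.03,0,0,0,0,0]]'; python3 rel.py; python3 -m jog '[[0,-0.03,0,0,0,0,0],[0,-0.03,0,0,0,0,0]]';python3 rel.py;python3 -m jog '[[0,-0.03,0,0,0,0,0],[0,-0.03,0,0,0,0,0]]';python3 rel.py
```

```text
t: 10.4
ee_pos: [543.0, -288.7, 30.9]
orientation: [-3.123, -0.298, 0.012]
ft_force: [0.4, -0.2, 0.6]
width: 0.6
grasp_force: 0.2
t 10.4 rel [-62.8 -58.9] z 30.9 yaw -0.07 F [ 0.3 -0.3] 0.6 w 0.6 0.15254370868206024
t: 10.6
ee_pos: [542.5, -287.0, 30.8]
orientation: [-3.123, -0.297, 0.012]
ft_force: [-0.2, 0.3, 0.8]
width: 0.3
grasp_force: 0.3
t 10.6 rel [-62.9 -57.1] z 30.8 yaw -0.12 F [-0.1  0.3] 0.8 w 0.3 0.31628002412617207
t: 10.8
ee_pos: [541.8, -284.4, 30.6]
orientation: [-3.123, -0.297, 0.012]
ft_force: [0.0, -1.0, -0.6]
width: 0.5
grasp_force: 0.3
t 10.8 rel [-63.1 -54.5] z 30.6 yaw -0.11 F [-0.2 -1. ] -0.6 w 0.5 0.3155883774161339
```

```bash
python3 -m jog '[[0,-0.03,0,0,0,0,0],[0,-0.03,0,0,0,0,0],[0,-0.02,0,0,0,0,0]]';python3 rel.py;  python3 -m jog '[[0,0.5,0,0,0,0,0],[0,0,-0.5,0,0,0,0],[-0.5,-0.5,-0.5,0,0,0,0],[-0.9,-1,0,0,0,0,0.57],[0,-0.4,0,0,0,0,0.57],[0,0,0.5,0,0,0,0.57],[0,0,0.5,0,0,0,0.57],[0,0,0.05,0,0,0,0.57],[0,0,0,0,0,0,0.57]]'; python3 rel.py
```

```text
t: 11.1
ee_pos: [541.8, -282.6, 31.0]
orientation: [-3.126, -0.299, 0.01]
ft_force: [-1.3, -9.0, 0.5]
width: 0.5
grasp_force: 4.6
t 11.1 rel [-62.7 -52.7] z 31.0 yaw -0.06 F [-3.  -8.6] 0.5 w 0.5 4.626447122063837
t: 12.0
ee_pos: [478.7, -239.2, 28.8]
orientation: [-3.122, -0.297, 0.014]
ft_force: [0.6, -0.4, -0.3]
width: 45.3
grasp_force: 0.0
t 12.0 rel [-116.4    1.9] z 28.8 yaw -0.11 F [ 0.6 -0.5] -0.3 w 45.3 0.0
```

```bash
python3 -m jog '[[0.25,0,0.04,0,0,0,0.57],[0.2,0,0,0,0,0,0.57],[0.2,0,0,0,0,0,0.57],[0.2,0,0,0,0,0,0.57],[0.2,0,0,0,0,0,0.57],[0.2,0,0,0,0,0,0.57],[0.2,0,0,0,0,0,0.57],[0.2,0,0,0,0,0,0.57],[0.1,0,0,0,0,0,0.57],[0.05,0,0,0,0,0,0.57],[0,0,0,0,0,0,0.57]]'; python3 rel.py;python3 -m jog '[[0.05,0,0,0,0,0,0.57],[0.05,0,0,0,0,0,0.57]]';python3 rel.py
```

```text
t: 13.1
ee_pos: [549.5, -225.3, 27.0]
orientation: [-3.123, -0.298, 0.013]
ft_force: [-0.7, -0.6, -1.4]
width: 49.9
grasp_force: 0.0
t 13.1 rel [-44.3   2.1] z 27.0 yaw -0.09 F [-0.8 -0.5] -1.4 w 49.9 0.0
t: 13.3
ee_pos: [553.1, -224.7, 27.1]
orientation: [-3.123, -0.297, 0.013]
ft_force: [0.5, -0.7, -0.5]
width: 50.2
grasp_force: 0.1
t 13.3 rel [-40.7   2. ] z 27.1 yaw -0.12 F [ 0.3 -0.7] -0.5 w 50.2 0.1340496470220387
```

```bash
python3 -m jog '[[0.05,0,0,0,0,0,0.57],[0.03,0,0,0,0,0,0.57]]';python3 rel.py; python3 -m jog '[[0.03,0,0,0,0,0,0.57],[0.03,0,0,0,0,0,0.57]]';python3 rel.py
python3 - <<'E'
from h import *
c=setup("wrist"); im=optics.get_image("wrist"); cv2.imwrite("pics/w3.png",im[:,:,::-1])
E
```

```text
t: 13.5
ee_pos: [554.6, -224.3, 27.0]
orientation: [-3.122, -0.298, 0.019]
ft_force: [-9.8, -5.3, 7.8]
width: 50.0
grasp_force: 5.7
t 13.5 rel [-39.1   2.1] z 27.0 yaw -0.08 F [-10.6  -3.4] 7.8 w 50.0 5.66839937120676
t: 13.7
ee_pos: [554.7, -224.2, 27.0]
orientation: [-3.122, -0.298, 0.025]
ft_force: [-19.0, -8.7, 14.2]
width: 50.1
grasp_force: 10.1
t 13.7 rel [-39.    2.2] z 27.0 yaw -0.07 F [-20.4  -5. ] 14.2 w 50.1 10.050886049866676
```

View pics/w3.png

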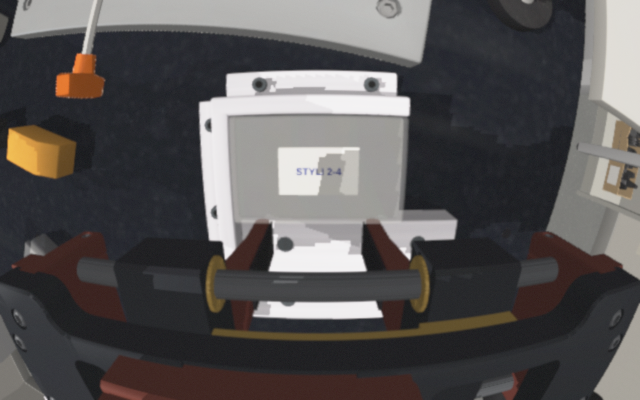

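The upper case's back edge sits along the back wall at about row 115, and its left edge along the side wall at about column 228. I'll retract and press it again in y.

```bash
python3 -m jog '[[-0.3,0,0,0,0,0,0.57],[-0.3,0,0,0,0,0,0.57],[0,0,-0.7,0,0,0,0],[0.4,0.4,-0.6,0,0,0,0],[0.6,1,0,0,0,0,0],[0.6,1,0,0,0,0,0],[0.1,0.1,0.3,0,0,0,0],[0,0,0.8,0,0,0,0],[0,0,0.2,0,0,0,0],[0,0,0,0,0,0,0]]'; python3 rel.py
```

```text
t: 14.75
ee_pos: [618.7, -312.2, 24.0]
orientation: [-3.12, -0.297, 0.019]
ft_force: [0.1, 0.2, 0.3]
width: 0.6
grasp_force: 0.0
t 14.75 rel [  7.  -96.4] z 24.0 yaw -0.09 F [0.1 0.2] 0.3 w 0.6 0.0
```

```bash
python3 -m jog '[[-0.1,-0.3,-0.03,0,0,0,0],[0,-0.3,0,0,0,0,0],[0,-0.2,0,0,0,0,0],[0,-0.1,0,0,0,0,0],[0,-0.05,0,0,0,0,0],[0,-0.04,0,0,0,0,0]]'; python3 rel.py; python3 -m jog '[[0,-0.03,0,0,0,0,0],[0,-0.03,0,0,0,0,0]]';python3 rel.py
```

```text
t: 15.35
ee_pos: [609.7, -275.2, 28.0]
orientation: [-3.123, -0.298, 0.012]
ft_force: [-0.4, -0.6, -0.7]
width: 0.6
grasp_force: 0.0
t 15.35 rel [  5.3 -58.4] z 28.0 yaw -0.08 F [-0.5 -0.5] -0.7 w 0.6 0.0
t: 15.55
ee_pos: [609.1, -273.2, 27.6]
orientation: [-3.123, -0.297, 0.012]
ft_force: [0.1, -0.6, -0.5]
width: 0.6
grasp_force: 0.0
t 15.55 rel [  5.  -56.2] z 27.6 yaw -0.12 F [-0.  -0.6] -0.5 w 0.6 0.0
```

```bash
python3 -m jog '[[0,-0.04,0,0,0,0,0],[0,-0.03,0,0,0,0,0]]'; python3 rel.py; python3 -m jog '[[0,-0.03,0,0,0,0,0],[0,-0.03,0,0,0,0,0]]';python3 rel.py
```

```text
t: 15.75
ee_pos: [608.4, -270.2, 27.5]
orientation: [-3.123, -0.297, 0.013]
ft_force: [0.9, 0.1, -0.1]
width: 0.3
grasp_force: 0.0
t 15.75 rel [  4.9 -53.3] z 27.5 yaw -0.12 F [ 0.8 -0.1] -0.1 w 0.3 0.0
t: 15.95
ee_pos: [608.4, -269.8, 28.0]
orientation: [-3.126, -0.299, 0.011]
ft_force: [-0.7, -11.9, -1.3]
width: 0.5
grasp_force: 5.8
t 15.95 rel [  5.  -52.8] z 28.0 yaw -0.06 F [ -3.  -11.6] -1.3 w 0.5 5.807711476300028
```

```bash
python3 -m jog '[[0,0.6,0,0,0,0,0],[0,0,-1,0,0,0,0],[-0.5,-0.4,-1,0,0,0,0.3],[-0.7,-0.8,-1,0,0,0,1],[-0.8,-0.7,-1,0,0,0,1],[0,0,0,0,0,0,1],[0,0,0,0,0,0,1],[0,0,0,0,0,0,1]]'; python3 rel.py
python3 - <<'E'
from h import *
c=setup("wrist"); im=optics.get_image("wrist"); cv2.imwrite("pics/w4.png",im[:,:,::-1])
for n,z in [("lower_case",18),("upper_case",36),("parts_box",27)]:
    for r in optics.masks_of(n,"wrist")[:2]:
        (p,s,a)=rect(c,r["pixels"],z); print(n,round(r["conf"],2),np.round(r["extent"]),np.round(p,1),np.round(s,1),round(a,1))
z=cv2.resize(im[70:230,240:400,::-1],(600,600),interpolation=cv2.INTER_CUBIC); cv2.imwrite("pics/w4z.png",z)
optics.get_image("top");c=setup("top")
r=optics.masks_of("parts_box","top")[0];(p,s,a)=rect(c,r["pixels"],27); print(p,s,a)
E
```

```text
t: 16.75
ee_pos: [531.4, -239.5, 176.2]
orientation: [-3.123, -0.297, 0.013]
ft_force: [0.2, 0.0, -0.0]
width: 45.3
grasp_force: 0.0
t 16.75 rel [-64.8  -8.4] z 176.2 yaw -0.1 F [0.2 0. ] -0.0 w 45.3 0.0
upper_case 0.84 [309. 117.  97.  56.] [ 594.6 -218. ] [57.3 91.2] 10.7
parts_box 0.64 [124. 204.  57.  58.] [463.1  -9. ] [73.  57.9] 68.2
(457.2325744628906, -3.6459007263183594) (65.33037567138672, 45.767513275146484) 68.40607452392578
```

View pics/w4z.png

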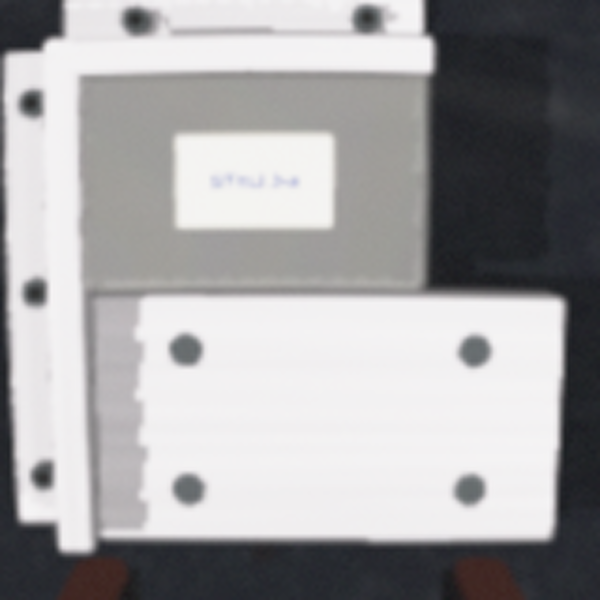

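The upper case sits flush in the corner against both walls, with its lid corners at about (80,74), (427,78), (424,291) and (82,288) in the crop. Next is the parts box.

```bash
python3 -m jog '[[0,0,0,0,0,-0.96,1],[0,0,0,0,0,-0.96,1],[0,0,0,0,0,-0.96,1],[0,0,0,0,0,-0.96,1],[0,0,0,0,0,-0.96,1],[0,0,0,0,0,-0.96,1],[0,0,0,0,0,-0.96,1],[0,0,0,0,0,-0.96,1],[0,0,0,0,0,-0.96,1],[0,0,0,0,0,-0.96,1],[0.76,-0.78,0,0,0,0,1],[0.76,-0.78,0,0,0,0,1],[0.76,-0.78,0.2,0,0,0,1],[0.76,-0.78,0.2,0,0,0,1],[0.76,-0.78,0,0,0,0,1],[0,0,0,0,0,0,1],[0,0,0,0,0,0,1],[0,0,0,0,0,0,1]]'
python3 - <<'E'
from fit import *
import json
o=ctrl.get_obs(); c=setup("wrist",o); im=optics.get_image("wrist")
for r in optics.masks_of("parts_box","wrist")[:2]:
    (p,s,a)=rect(c,r["pixels"],27); print(round(r["conf"],2),np.round(r["extent"]),np.round(p,1),np.round(s,1),round(a,1))
e=optics.masks_of("parts_box","wrist")[0]["extent"]; x,y=int(e[0]-75),int(max(e[1]-75,0)); print(x,y)
cv2.imwrite("pics/w5.png",cv2.resize(im[y:y+150,x:x+150,::-1],(600,600),interpolation=cv2.INTER_CUBIC))
print(o["ee_pos"],o["orientation"],o["width"])
# upper case & stand refit from previous picture pose
c=setup("wrist",dict(ee_pos=np.array([531.4,-239.5,176.2]),orientation=np.array([-3.123,-.297,.013]))); Z=lambda a:np.array(a)/3.75+[240,70]
print(fit(c,Z([(80,74),(427,78),(424,291),(82,288)]),[(28,46,36),(28,-46,36),(-28,-46,36),(-28,46,36)],[590,-218,.19]))
print(fit(c,Z([(45,38),(434,37),(434,72),(60,552),(95,552),(565,299),(553,541)]),[(40,56,34),(40,-46,34),(30,-46,34),(-100,56,34),(-100,46,34),(-30,-85,21),(-100,-85,21)],[590,-218,.19]))
E
```

```text
t: 18.85
ee_pos: [442.5, -41.2, 162.6]
orientation: [-2.592, -1.763, 0.006]
ft_force: [0.9, 0.5, -0.7]
width: 87.6
grasp_force: 0.0
0.81 [317. 142.  52.  63.] [458.4  -1.8] [64.2 44.7] 67.1
242 67
[442.52838082 -41.24256038 162.62775942] [-2.59150296 -1.76336056  0.00645051] 87.6082708134646
(array([ 5.93207508e+02, -2.18195468e+02,  1.77428464e-01]), np.float64(1.4118003546753926))
(array([ 5.92109085e+02, -2.19740201e+02,  1.88291309e-01]), np.float64(0.6059253131072069))
```

View pics/w5.png

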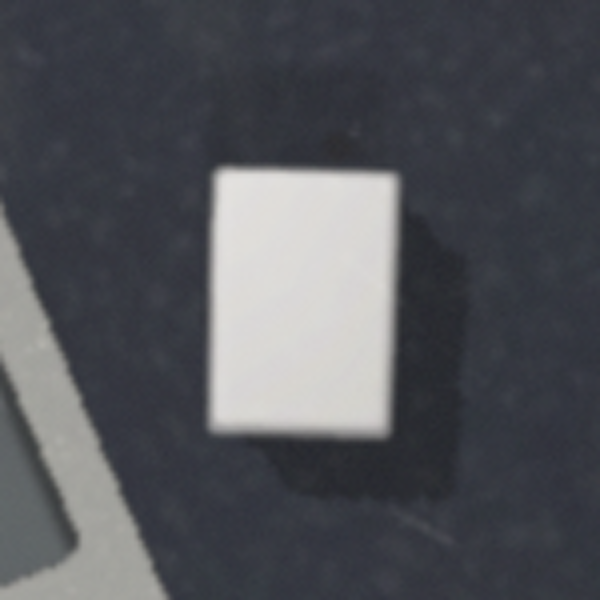

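The box is clean and upright, at about (318,142) in the full frame, and turned roughly 1.5° clockwise from the tool. That matches the fit, so I'll grasp it.

```bash
python3 -m jog '[[0.5,0,0,0,0,0.22,1],[0.56,0,0.5,0,0,0,1],[0,0,1,0,0,0,1],[0,0,1,0,0,0,1],[0,0,0.9,0,0,0,1],[0,0,0.3,0,0,0,1],[0,0,0.2,0,0,0,1],[0,0,0,0,0,0,1],[0,0,0,0,0,0,1]]'
```

```text
t: 19.9
ee_pos: [457.2, -1.0, 7.5]
orientation: [-2.612, -1.733, 0.005]
ft_force: [0.1, -0.1, 0.2]
width: 88.1
grasp_force: 0.0
```

```bash
python3 -m jog '[[0,0,0.04,0,0,0,0.5],[0,0,0,0,0,0,0.3],[0,0,0,0,0,0,0.3],[0,0,0,0,0,0,0.3],[0,0,0,0,0,0,0.3],[0,0,0,0,0,0,0.3],[0,0,0,0,0,0,0.3],[0,0,0,0,0,0,0.3]]'; python3 -m jog '[[0,0,0,0,0,0,0.3],[0,0,-0.2,0,0,0,0.3],[0,0,-0.5,0,0,0,0.3],[0,0,-1,0,0,0,0.3],[0,0,-1,0,0,0,0.3],[0,0,-0.4,0,0,0,0.3],[0,0,0,0,0,0,0.3]]'
```

```text
t: 20.7
ee_pos: [456.3, -0.8, 5.0]
orientation: [-2.611, -1.733, 0.007]
ft_force: [-0.7, 0.5, 2.9]
width: 44.8
grasp_force: 30.0
t: 21.4
ee_pos: [458.9, -1.3, 131.4]
orientation: [-2.613, -1.735, 0.001]
ft_force: [-0.0, 0.7, -0.1]
width: 44.9
grasp_force: 30.0
```

```bash
python3 -m jog '[[0,0,0,0,0,-0.9,0.3],[0,0,0,0,0,-0.95,0.3],[0,0,0,0,0,-0.95,0.3],[0,0,0,0,0,-0.95,0.3],[0,0,0,0,0,-0.95,0.3],[0,0,0,0,0,-0.93,0.3],[-0.6,0.2,0,0,0,0,0.3],[-1,0.39,0,0,0,0,0.3],[-1,0.39,0,0,0,0,0.3],[-1,0.39,0,0,0,0,0.3],[-1,0.39,0,0,0,0,0.3],[-0.9,0.34,0,0,0,0,0.3],[-0.47,0.2,0.6,0,0,0,0.3],[0,0,0.9,0,0,0,0.3],[0,0,0.2,0,0,0,0.3],[0,0,0,0,0,0,0.3],[0,0,0,0,0,0,0.3],[0,0,0,0,0,0,0.3]]'
python3 rel.py
python3 - <<'E'
from h import *
o=ctrl.get_obs(); c=setup("wrist",o); im=optics.get_image("wrist"); cv2.imwrite("pics/w6.png",im[:,:,::-1])
E
```

```text
t: 23.2
ee_pos: [593.1, -217.8, 60.3]
orientation: [-1.994, -2.418, 0.003]
ft_force: [-0.7, -0.2, -0.6]
width: 44.9
grasp_force: 30.0
t 23.2 rel [-0.1  1.1] z 60.3 yaw 90.0 F [-0.7 -0. ] -0.6 w 44.9 29.96990829706192
```

View pics/w6.png

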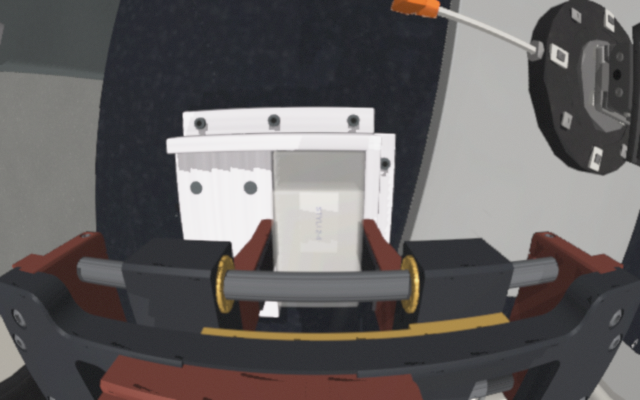

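The view shows the box held above the case (columns 272–365) and square to it. I'll lower it.

```bash
python3 -m jog '[[-0.02,0.03,0.2,0,0,0,0.3],[0,0,0.15,0,0,0,0.3],[0,0,0.07,0,0,0,0.3],[0,0,0,0,0,0,0.3]]';python3 rel.py; python3 -m jog '[[0,0,0.03,0,0,0,0.3],[0,0,0.02,0,0,0,0.3],[0,0,0,0,0,0,0.3]]';python3 rel.py
```

```text
t: 23.65
ee_pos: [593.2, -218.3, 41.5]
orientation: [-1.993, -2.416, 0.004]
ft_force: [-0.2, -0.2, 0.6]
width: 44.9
grasp_force: 30.0
t 23.65 rel [-0.1  0.6] z 41.5 yaw 89.96 F [-0.2 -0.1] 0.6 w 44.9 29.9697545170784
t: 23.95
ee_pos: [593.4, -218.4, 41.0]
orientation: [-1.994, -2.416, 0.004]
ft_force: [-2.3, 2.0, 7.4]
width: 44.9
grasp_force: 30.0
t 23.95 rel [0.1 0.5] z 41.0 yaw 89.95 F [-1.9  2.4] 7.4 w 44.9 29.98237520456314
```

```bash
python3 -m jog '[[0,0,-0.02,0,0,0,0.6],[0,0,0,0,0,0,0.8],[0,0,0,0,0,0,0.8],[0,0,0,0,0,0,0.8],[0,0,-0.3,0,0,0,0.8],[0,0,-0.7,0,0,0,0.8],[0,0,-1,0,0,0,0.8],[-0.7,0,-1,0,0,0,0.8],[-0.8,0,0,0,0,0,0.8],[0,0,0,0,0,0,0.8],[0,0,0,0,0,0,0.8],[0,0,0,0,0,0,0.8]]'
python3 rel.py
python3 - <<'E'
from h import *
o=ctrl.get_obs(); c=setup("wrist",o); im=optics.get_image("wrist"); print(o["ee_pos"],o["orientation"])
for n,z in [("upper_case",36),("parts_box",63)]:
    for r in optics.masks_of(n,"wrist")[:2]:
        (p,s,a)=rect(c,r["pixels"],z); print(n,round(r["conf"],2),np.round(r["extent"]),np.round(p,1),np.round(s,1),round(a,1))
u=proj(c,[[594.3,-218.5,40]])[0]; x,y=int(u[0]-100),int(max(u[1]-100,0)); print(x,y)
cv2.imwrite("pics/w7.png",cv2.resize(im[y:y+200,x:x+200,::-1],(600,600),interpolation=cv2.INTER_CUBIC))
E
```

```text
t: 25.15
ee_pos: [605.1, -276.9, 160.0]
orientation: [-1.992, -2.415, 0.004]
ft_force: [-0.7, 0.8, -0.1]
width: 70.2
grasp_force: 0.0
t 25.15 rel [  0.4 -59.1] z 160.0 yaw 89.97 F [-0.5  0.9] -0.1 w 70.2 0.0
[ 605.0657645  -276.86629276  159.96264191] [-1.99241887 -2.41490496  0.00419775]
upper_case 0.89 [320. 124.  62.  97.] [ 594.9 -218. ] [57.3 91.4] 10.5
parts_box 0.61 [319. 126.  55.  74.] [ 594.5 -218.9] [45.3 63.4] 11.0
218 25
```

View pics/w7.png

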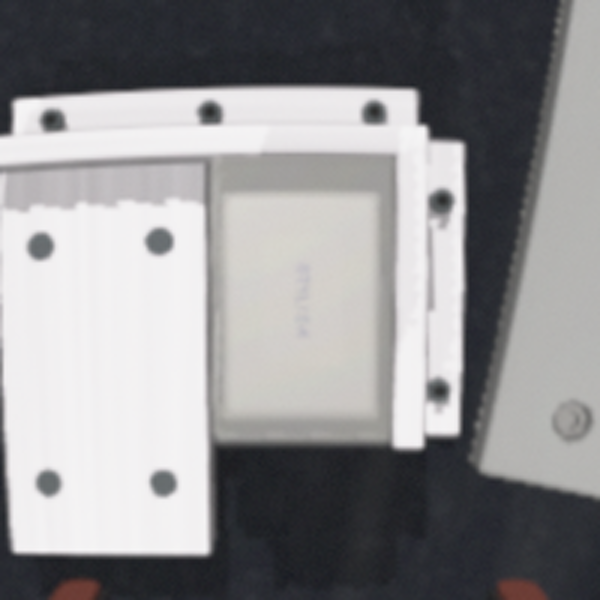

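The crop shows the box lid at x 220–380, y 190–418 and the case at x 213–396, y 155–443. I'll check the offset from those corners and confirm nothing else moved.

Run:
```python
from fit import *
from rel import M2
c=setup("wrist"); Z=lambda a:np.array(a)/3+[218,25]
# crop right = stand +x, crop up = stand +y
k,_=fit(c,Z([(396,155),(213,156),(215,443),(392,444)]),[(28,46,36),(-28,46,36),(-28,-46,36),(28,-46,36)],[594,-218,.19])
b,e=fit(c,Z([(380,190),(220,192),(217,418),(378,418)]),[(22,32.5,63),(-22,32.5,63),(-22,-32.5,63),(22,-32.5,63)],[594,-218,.19])
print(k,b,e,"offset",M2@(b[:2]-k[:2]),np.degrees(b[2]-k[2]))
optics.get_image("top"); c=setup("top")
for n,z in [("upper_case",36),("parts_box",63),("thermometer",32),("offcut",30),("ring_gauge",22),("vee_block",38),("sphere",79)]:
    for r in optics.masks_of(n,"top")[:1]: p,s,a=rect(c,r["pixels"],z); print(n,np.round(p,1),np.round(s),round(a,1))
```

```text
[ 5.95627981e+02 -2.17561967e+02  1.90495776e-01] [ 5.94449813e+02 -2.18891996e+02  1.87018663e-01] 1.0903219531803074 offset [-1.40999349 -1.0811917 ] -0.19922389672791072
upper_case [ 576.  -196.9] [76. 44.] 53.5
parts_box [ 591.  -219.5] [48. 67.] 11.2
thermometer [569.3  95.1] [31. 55.] 10.4
offcut [568.1  -2.6] [60. 28.] 81.4
ring_gauge [682.4 132.1] [70. 71.] 89.9
vee_block [564.9 256.6] [42. 56.] 32.4
```

The box is within about 1 mm of centre and square to within 0.2°. The bystanders the top camera found haven't moved, and the gripper is clear, so I'll hand in.

```bash
python3 -c "
from workcell import ctrl
print(ctrl.close_job())"
```

```text
the job is handed in; nothing more can be done
None
```

I handed the job in at about 25 s of the 64 s: both cases were slid home in order without lifting, the upper one flush against both stops, and the parts box is on top, within about 1.5 mm of centre and 0.2° of square. The last camera check missed the sphere, though nothing went near it; the other bystanders had not moved.

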